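Clamp a dowel in the V-block, red end to the stop

TASK

Take the wooden dowel out of its dark cradle and lay it gently in the groove of the green V-block, with its red end pushed up against the steel end stop; then swing the clamp strap (orange handle) over until it lies on the dowel. Only the red end can be gripped in the cradle and only the plain end in the V-block, so use the notched wooden rest to put it down and change your grip. Leave the glue bottle, the cork sanding block and the brush alone.

Things in the scene. Friction and masses are not known exactly. Their poses are not given: they have to be found in the camera images.
- dowel: Loose pale wooden dowel, 36 mm in diameter, 180 mm long, 0.10 to 0.20 kg, the last 30 mm at one end painted red. Origin at its middle on its axis; x runs along the axis towards the red end (it may be rolled about x).
- red_end (a point): Centre of the dowel's red end face (90 mm along its +x).
- plain_end (a point): Centre of the dowel's plain end face (90 mm along its -x).
- cradle: Fixed dark wooden trough, open at the top. Origin on the bench under the dowel's middle at the start, x along it. The dowel starts in it, level, red end to +x, axis 48 mm above the bench. Cheeks 76 mm high, inner faces 20 mm either side of the axis, 16 mm thick, hide it from x = -90 to +20 mm; a wall closes the -x end. The red end stands out 70 mm beyond that, nothing under it. Lift straight up.
- rest: Fixed plywood rest, 50 mm long (x), 84 mm wide (y), 54 mm high, with a 90 degree V-groove along x in its top. Origin on the bench under its middle. A dowel laid in it has its axis 55.5 mm above the bench; laid centrally it stands out 65 mm beyond the rest at both ends and stays there.
- vblock: Fixed green V-block, 110 mm long (x -20 to +90 mm), 84 mm wide. Origin on the bench under the middle of a correctly laid dowel. A 90 degree V-groove runs along x, apex 30 mm above the bench, between side walls 66 mm high, inner faces 26 mm either side of its middle. A seated dowel has its axis at y = 0, 55.5 mm above the bench. The -x end is open; a foot plate 8 mm thick reaches to x = -40 mm.
- seat (a point): Where the middle of the correctly laid dowel belongs: on the groove's seated axis, 55.5 mm straight above the V-block's origin. Axes as the V-block's.
- stop_face (a point): Point on the face of the steel end stop (a plate 76 mm high that closes the V-block's +x end) which the middle of the red end face must touch: x = +90 mm, y = 0, 55.5 mm above the bench. A dowel touching it stands out 70 mm beyond the V-block's open -x end.
- strap (a joint): Angle of the aluminium clamp strap (30 mm wide, 8 mm thick, 0.12 kg, over the block's middle, x = +35 mm): 0 = level, just lying on a seated dowel; pi/2 = upright; stops at 2.0 and, with nothing under it, at -0.08. Starts open, 1.5 to 1.95. The hinge is stiff: above about 1.1 the strap stays where it is left, below about 0.8 it sinks shut under its weight.
- strap_hinge (a point): Middle of the strap's hinge line, parallel to the V-block's x, at x = +35 mm, y = +52 mm, 77.5 mm above the bench, between two lugs 88 mm high (x +6 to +64 mm).
- strap_handle (a point): Middle of the strap's orange handle, a round bar 22 mm in diameter and 40 mm long, parallel to the hinge and 118 mm from it. At angle q it lies 118 mm x cos q to -y of the hinge and 118 mm x sin q above it (V-block axes). It may be pinched by its flat ends (40 mm apart) and turns between the fingers, or be pushed.
- glue: Bystander, loose, to be left alone. White glue bottle, 60 mm in diameter, 130 mm high, origin under its middle.
- sander: Bystander, loose, to be left alone. Cork sanding block, 100 x 60 x 40 mm, origin under its middle.
- brush: Bystander, loose, to be left alone. Paint brush lying flat, 200 mm long (x, bristles to +x), 42 mm wide, 20 mm high, origin under its middle.
Not all that is in view belongs to the job. What is meant by the vblock is not pink, and is the smaller of those in its own colour. Leave any pink look-alike of the dowel alone.

How it is judged:
By the outcome, as a careful person would: the job done as asked, in the order asked, and still so for the second after the job is handed in, with the robot touching nothing.
It also fails if it takes over 72 s, if anything falls off the work surface, if the arm or the gripper's body presses on something with over 40 N, if the wrist force passes 120 N, or if a joint passes its speed limit or range.

ROBOT

A 6-joint arm with a two-finger parallel gripper is mounted at the origin on the work surface. World frame = base frame: x ahead of the robot, y to its left, z up, the work surface at z = 0. Lengths are in m, angles in rad, forces in N, time in s.
With the tool pointing down it reaches from about 0.375 to 0.9 m from the base axis. Payload 3.1 kg.
Tool frame: the origin (TCP) lies where the fingers leave the gripper's body, on its centre line; the fingertips stand 73 mm ahead of it and the grasp point (between the pads) lies 54 mm ahead of it; z points along the fingers, y is the line along which they close (so a half turn about z gives the same grasp; the last joint's range is limited). The gripper opens to 85 mm and grips with 20 to 120 N. Pads are 22 mm wide; open, the fingers measure 114 mm over their backs; the gripper's body (76 mm by 85 mm) begins 54 mm behind the grasp point. The pads swing forward as they close: fully open they stand 13 mm farther back than shut.
Start: joints at [-1.526, 0.527, 1.433, -0, 1.181, -0.178], TCP at [0.138, -0.61, 0.304] pointing down, gripper open.
Joint ranges: [-3.08, 3.08], [-0.75, 2.2], [0.22, 2.44], [-1.43, 4.57], [0, 2.65], [-2.85, 2.85]. Speed limits (rad/s): [2.79, 2.79, 3.14, 3.14, 3.14, 3.14].

INTERFACE

Orientations are given as a unit quaternion [x, y, z, w].
In Python, from station import manip gives the robot as it stands.
- The arm moves only by the shell command python3 -m crank 'ROWS' [FORCE]. ROWS is JSON, a list of rows, each an object with "dp": the shift along the tool's x, y, z normalised to -1 to 1, where 1 is 50 cm, a list of three; "delta_rot": the turn, a rotation vector about the tool's x, y, z normalised to -1 to 1, where 1 is 2 pi rad, a list of three; "fingers": the opening, from -1 (shut) to 1 (fully open). A call has 1 to 12 rows; each row shifts and turns the commanded pose from where the row before left it, along the tool's axes as they then stand; what a row does not reach is not made up. A row lasts 1/12 s, in which the tool goes at most 41.7 mm and 7.16 degrees, less where a joint would pass 70% of its speed; a pose out of reach is approached as far as the arm can. A call with a number of a shift or a turn outside -1 to 1 is refused whole. A call with a gripper value outside its range is refused whole. The fingers move at their own pace and stop on an object; FORCE is the grip in N (left out, the last holds). Time passes only in rows, so rows that do not move let the fingers close. It gives the time, the measured TCP pose, the force, the opening and the grip force at its end, in the units of the state.
- manip.sense(): the state, without advancing time (a new reading comes with each control period).
- manip.snapshot(name): name is "scene" or "side" or "wrist"; returns (picture, depth): 384x512x3 uint8, red, green, blue; 384x512 float32, m along the optical axis (not along the pixel's ray), 0 where there is no reading.
- manip.camera_model(name): a dict with "fx", "fy", "cx", "cy" (pixels), "k1" (the pictures are not rectified: a ray, as slopes to the right and down, at radius r is drawn at 1 + k1 r^2 times it, then the intrinsics apply), "origin" and "attitude" of the camera in the world. Camera axes: x right, y up, looking along -z (the intrinsics and any distortion apply to the point x, -y, -z); pixel columns grow to the right and rows downward; lengths in m; the calibration is good to about 2 mm. A picture is of the moment at which its call begins: read the wrist's pose just before it. camera_model takes no time and is no camera call; for the wrist camera it gives the pose at the moment of the call.
- manip.sign_off(): hands the job in; it is judged then, once.
The state is a dict: "t": time; "q": joint angles; "qd": joint speeds; "tau": joint torques, N m; "tcp_pos": TCP position; "tool_rot": TCP orientation; "force": force on the tool from outside, world axes, zero at the start; "ft_torque": the same for the moment, N m; "finger_gap": opening from 0.0 (shut) to 1.0 (fully open); "gripper_force": force on a finger pad.
Only numpy, scipy, OpenCV 4.12 (cv2) and the standard library are available. Lean on these libraries where they do the work, as an engineer would, in place of code of your own. Each camera call takes 0.05 s, during which the arm holds its last target. There are 200 camera calls.

## Working session

There is one attempt and no reset: what is moved stays moved. The work goes in short steps, Python scripts to look and compute and a shell command to move; the robot and the scene stay as the last step left them, time stands still between calls to the robot, and variables do not carry over. Pictures are saved under pics/ and viewed, at most 14 in all, crops included, and the job is handed in when it is done.

```bash
ls; mkdir -p pics; python3 - <<'E'
from station import manip
import cv2,numpy as np
print(manip.sense())
a=[]
for n in ("scene","side"):
    p,d=manip.snapshot(n); np.savez(f"pics/{n}.npz",p=p,d=d); print(n,manip.camera_model(n),(d>0).mean())
    cv2.imwrite(f"pics/{n}0.png",p[...,::-1])
E
```

```text
pics
{'t': 0.0, 'q': array([-1.52651719e+00,  5.28468035e-01,  1.43387968e+00,  3.76504256e-05,
        1.18140385e+00, -1.78524691e-01]), 'qd': array([-0.00060855, -0.0004469 ,  0.00045249, -0.00103005,  0.0003029 ,
        0.00011915]), 'tau': array([-1.70086911e-03, -4.42354524e+01, -1.78026956e+01, -2.67204405e-04,
        8.50843498e-03, -1.19983733e-05]), 'tcp_pos': array([ 0.13809984, -0.60898844,  0.3029395 ]), 'tool_rot': array([ 9.93801439e-01,  1.11164447e-01,  8.97708661e-05, -1.07585977e-03]), 'force': array([-0.45465648, -1.06214858,  0.07227203]), 'ft_torque': array([-0.02662334,  0.01595819, -0.03472914]), 'gripper_force': 0.0, 'finger_gap': 1.0011066616329307}
scene {'fx': 384.15240841046824, 'fy': 384.15240841046824, 'cx': 256.4681470129641, 'cy': 192.28004555488695, 'k1': -0.0632055044294488, 'origin': array([1.20636853, 0.21009132, 0.83229231]), 'attitude': array([0.23273879, 0.2900148 , 0.7178311 , 0.58859373])} 0.995941162109375
side {'fx': 450.80605651083073, 'fy': 450.80605651083073, 'cx': 257.10352817871296, 'cy': 186.81593703420302, 'k1': 0.04152762524786744, 'origin': array([0.14714151, 1.04159169, 1.21575355]), 'attitude': array([-0.06321675,  0.34873019,  0.92363403, -0.14591459])} 0.995819091796875
```

View pics/scene0.png

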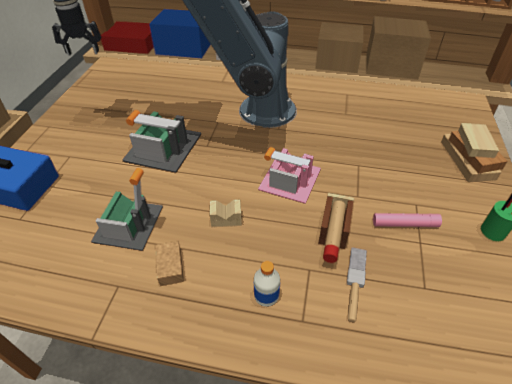

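View pics/side0.png

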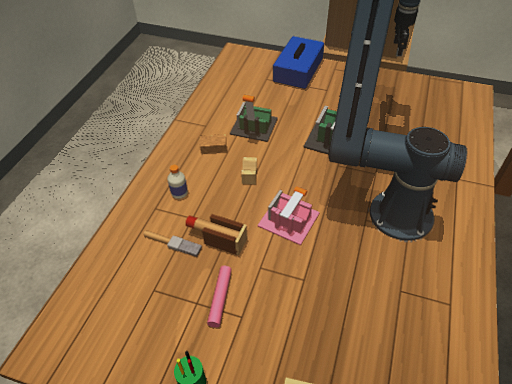

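Scene picture: the dowel lies in its dark cradle, red end at (331,253). The rest is at (226,212), the glue at (267,285), the sander at (168,263) and the brush at (356,280).

Things that could be mistaken for the target:
- **V-block:** green A at (125,215) with the strap upright, green B at (160,140) with the strap shut, and a pink one at (290,175).
- **Dowel:** a pink one at (407,220).

I'll measure both green blocks and check the choice in a crop.

```bash
cat > h.py <<'E'
import numpy as np,cv2
from scipy.spatial.transform import Rotation as R
from station import manip
def cloud(d,c):
    v,u=np.mgrid[:d.shape[0],:d.shape[1]].astype(np.float32)
    K=np.array([[c['fx'],0,c['cx']],[0,c['fy'],c['cy']],[0,0,1]])
    n=cv2.undistortPoints(np.stack([u,v],-1).reshape(-1,1,2),K,np.array([c['k1'],0,0,0.])).reshape(*d.shape,2)
    P=np.stack([n[...,0]*d,-n[...,1]*d,-d],-1)
    return P@R.from_quat(c['attitude']).as_matrix().T+c['origin']
def rect(xy):
    (x,y),(w,h),a=cv2.minAreaRect(np.asarray(xy,np.float32)); return np.round([x,y,w,h,a],4)
def top(hsv,W,lo,hi,box,z0,z1):
    m=cv2.inRange(hsv,np.array(lo),np.array(hi))>0
    u0,v0,u1,v1=box; b=np.zeros_like(m); b[v0:v1,u0:u1]=1
    return m&b&(W[...,2]>z0)&(W[...,2]<z1)
E
python3 - <<'E'
from h import *
out=[]
for n in("scene","side"):
    f=np.load(f"pics/{n}.npz");p,d=f['p'],f['d'];W=cloud(d,manip.camera_model(n));h=cv2.cvtColor(p,cv2.COLOR_RGB2HSV)
    np.save(f"pics/W{n}.npy",W)
    print(n)
    B={'scene':{'A':(90,160,165,250),'B':(120,105,205,172)},'side':{'A':(228,90,280,142),'B':(300,95,345,155)}}[n]
    for k,b in B.items():
        m=top(h,W,(40,60,20),(90,255,255),b,.03,.3); q=W[m]; print(k,'green',m.sum(),rect(q[:,:2]),np.percentile(q[:,2],[2,50,98]).round(4))
        m=top(h,W,(0,0,0),(180,255,255),b,.004,.013); print('  plate',rect(W[m][:,:2]))
        m=top(h,W,(3,150,150),(18,255,255),b,.06,.3); q=W[m]; print('  orange',m.sum(),q.mean(0).round(4))
    u=dict(scene=dict(rest=(205,195,247,230),red=(322,240,342,266),cradle=(312,185,360,270)),side=dict(rest=(238,150,262,190),red=(182,212,202,232),cradle=(182,205,252,258)))[n]
    m=top(h,W,(0,0,0),(180,255,255),u['rest'],.045,.3);print('rest top',m.sum(),rect(W[m][:,:2]),W[m][:,2].max())
    m=top(h,W,(0,170,80),(6,255,255),u['red'],.02,.3);q=W[m];print('red',m.sum(),q.mean(0),q.min(0),q.max(0))
    m=top(h,W,(0,0,0),(180,255,255),u['cradle'],.07,.3);q=W[m];print('cradle top',m.sum(),rect(q[:,:2]))
    m=top(h,W,(0,0,0),(180,255,255),u['cradle'],.058,.07);q=W[m];print('dowel crest',m.sum(),rect(q[:,:2]))
    b=(85,95,255,255) if n=='scene' else (195,80,350,195)
    out.append(cv2.resize(p[b[1]:b[3],b[0]:b[2],::-1],None,fx=2.2,fy=2.2,interpolation=2))
w=max(o.shape[1] for o in out)
cv2.imwrite("pics/crop.png",np.vstack([np.pad(o,((0,0),(0,w-o.shape[1]),(0,0))) for o in out]))
E
```

```text
scene
A green 720 [ 0.6134 -0.2765  0.1115  0.1054  1.7017] [0.0311 0.0516 0.0677]
  plate [ 0.5347 -0.3093  0.3596  0.1903 12.4065]
  orange 104 [ 0.6142 -0.2092  0.2015]
B green 415 [ 0.2757 -0.3108  0.1111  0.1419 84.3725] [0.0355 0.0701 0.0893]
  plate [ 0.2295 -0.3402  0.3943  0.3041 17.1081]
  orange 97 [ 0.3664 -0.3414  0.1384]
rest top 302 [ 0.5489 -0.0159  0.0519  0.0824 14.7547] 0.05653449726956872
red 227 [0.64805674 0.27445548 0.05681117] [0.62591249 0.25733352 0.03236434] [0.65929935 0.29175214 0.06832076]
cradle top 508 [5.26700e-01 2.83600e-01 7.22000e-02 1.24500e-01 8.62191e+01]
dowel crest 725 [0.5653 0.2786 0.1872 0.0701 3.7074]
side
A green 236 [ 0.6137 -0.2793  0.1108  0.108   0.6148] [0.0349 0.0575 0.0872]
  plate [ 0.6455 -0.3492  0.2246  0.3343 17.243 ]
  orange 49 [ 0.6106 -0.2099  0.2014]
B green 233 [ 3.23200e-01 -3.12900e-01  1.19400e-01  5.07000e-02  8.57824e+01] [0.0357 0.0704 0.0917]
  plate [ 0.3657 -0.3801  0.1624  0.3722 14.6846]
  orange 0 [nan nan nan]
rest top 184 [ 0.546  -0.0176  0.048   0.0924 14.8226] 0.061345050196204065
red 78 [0.64249848 0.28046215 0.06181603] [0.6286343  0.26314367 0.04495413] [0.6564815  0.29271474 0.07004265]
cradle top 433 [5.47500e-01 2.79300e-01 7.66000e-02 1.70700e-01 8.60107e+01]
dowel crest 523 [5.59200e-01 2.86200e-01 6.78000e-02 1.94600e-01 8.93866e+01]<stdin>:11: RuntimeWarning: Mean of empty slice.
  ret = um.true_divide(
```

View pics/crop.png

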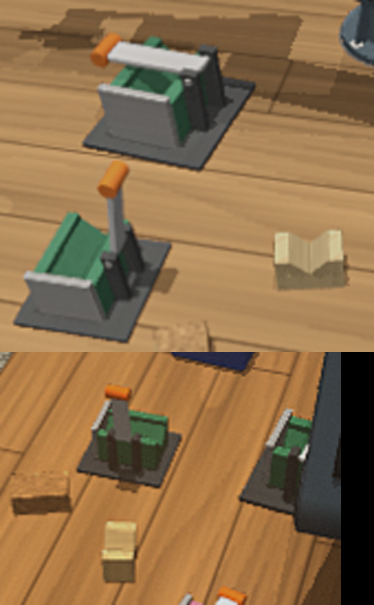

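The choice is clear: green A at scene pixel (125,215), wall height 66 mm and strap upright, is the smaller one. B is taller at 89 mm. Next I'll plan the hover views.

```bash
cat >> h.py <<'E'
def go(x,y,z,yaw=None,tool='tcp'):
    "tool: tcp or grasp; yaw deg of tool x (mod 180)"
    s=manip.sense();M=R.from_quat(s['tool_rot'])
    cur=s['tcp_pos']; X=M.apply([1,0,0]); y0=np.degrees(np.arctan2(X[1],X[0]))
    t=np.array([x,y,z+(.054 if tool=='grasp' else 0)])
    d=M.inv().apply(t-cur)/.5
    dy=0 if yaw is None else -((yaw-y0+90)%180-90)
    print('yaw now',y0.round(2),'tilt',M.apply([0,0,1]).round(4),'d total',d.round(4),'rotz',round(dy/360,4),'rows>=',max(np.linalg.norm(d)/.0833,abs(dy)/7.16).round(1))
E
python3 - <<'E'
from h import *
s=manip.sense();c=manip.camera_model('wrist');M=R.from_quat(s['tool_rot']).inv()
print('cam in tool',M.apply(c['origin']-s['tcp_pos']),(M*R.from_quat(c['attitude'])).as_matrix().round(3),c['fx'],c['k1'])
go(.48,-.20,.34,0); go(.5,.26,.33,0)
# better fits
for n in('scene','side'):
    f=np.load(f"pics/{n}.npz");p=f['p'];h=cv2.cvtColor(p,cv2.COLOR_RGB2HSV);W=np.load(f"pics/W{n}.npy")
    b=(90,160,165,250) if n=='scene' else (228,90,280,142)
    m=top(h,W,(40,60,20),(90,255,255),b,.062,.069);print('rims',rect(W[m][:,:2]))
    m=top(h,W,(0,0,100),(180,60,255),b,.072,.08)&(W[...,0]>.64);print('stop top',m.sum(),rect(W[m][:,:2]))
E
```

```text
cam in tool [ 0.07466234 -0.00011312 -0.06902051] [[-0.001  0.956  0.294]
 [ 1.     0.001  0.   ]
 [ 0.     0.294 -0.956]] 324.51596427734785 -0.06495313195327733
yaw now 12.76 tilt [-1.e-04  2.e-03 -1.e+00] d total [ 0.8477 -0.6469 -0.0724] rotz 0.0355 rows>= 12.8
yaw now 12.76 tilt [-1.e-04  2.e-03 -1.e+00] d total [ 1.0899 -1.5353 -0.0506] rotz 0.0355 rows>= 22.6
rims [ 0.6143 -0.2768  0.1039  0.1053  0.5089]
stop top 103 [ 0.6713 -0.2772  0.0305  0.0993 15.4803]
rims [ 0.6134 -0.2894  0.111   0.0876  2.0116]
stop top 25 [ 0.6729 -0.287   0.0098  0.0828  1.6548]
```

```bash
python3 -m crank '[{"dp":[0.065,-0.05,-0.0055],"delta_rot":[0,0,0],"fingers":1},{"dp":[0.065,-0.05,-0.0055],"delta_rot":[0,0,0],"fingers":1},{"dp":[0.065,-0.05,-0.0055],"delta_rot":[0,0,0],"fingers":1},{"dp":[0.065,-0.05,-0.0055],"delta_rot":[0,0,0],"fingers":1},{"dp":[0.065,-0.05,-0.0055],"delta_rot":[0,0,0],"fingers":1},{"dp":[0.065,-0.05,-0.0055],"delta_rot":[0,0,0],"fingers":1},{"dp":[0.065,-0.05,-0.0055],"delta_rot":[0,0,0],"fingers":1},{"dp":[0.065,-0.05,-0.0055],"delta_rot":[0,0,0],"fingers":1},{"dp":[0.065,-0.05,-0.0055],"delta_rot":[0,0,0],"fingers":1},{"dp":[0.065,-0.05,-0.0055],"delta_rot":[0,0,0],"fingers":1},{"dp":[0.065,-0.05,-0.0055],"delta_rot":[0,0,0.0178],"fingers":1},{"dp":[0.065,-0.05,-0.0055],"delta_rot":[0,0,0.0178],"fingers":1}]'
python3 -m crank '[{"dp":[0,0,0],"delta_rot":[0,0,0],"fingers":1},{"dp":[0,0,0],"delta_rot":[0,0,0],"fingers":1},{"dp":[0,0,0],"delta_rot":[0,0,0],"fingers":1}]'
python3 - <<'E'
from h import *
s=manip.sense();c=manip.camera_model('wrist');p,d=manip.snapshot('wrist');W=cloud(d,c)
np.savez('pics/w1.npz',p=p,W=W);cv2.imwrite('pics/w1.png',p[...,::-1]);print(s['tcp_pos'])
go(.5,.26,.33,0);
E
```

```text
t: 1.1
tcp_pos: [0.4524, -0.2351, 0.3364]
tool_rot: [1.0, 0.004, -0.001, -0.001]
force: [-0.3, -0.6, -0.3]
finger_gap: 1.002
gripper_force: 0.0
t: 1.35
tcp_pos: [0.4518, -0.2374, 0.3362]
tool_rot: [1.0, 0.007, -0.001, -0.0]
force: [0.7, -0.5, -0.5]
finger_gap: 0.997
gripper_force: 0.0
[ 0.45182009 -0.23738216  0.33622809]
yaw now 0.75 tilt [-1.1e-03  2.0e-04 -1.0e+00] d total [ 0.11   -0.9946  0.0125] rotz 0.0021 rows>= 12.0
```

View pics/w1.png

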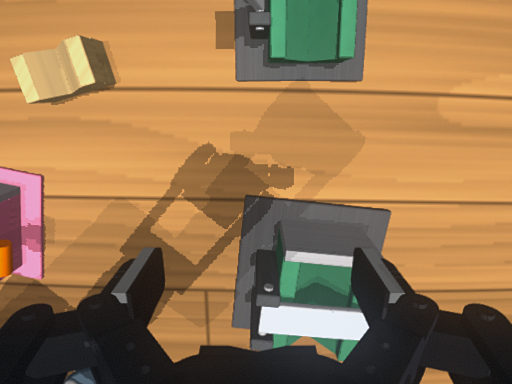

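Wrist view: the rest's V-top is at (65,70), and block A's open end is at (305,30) with its hinge lug at (260,20). The near block at (310,290) is B. Next I go over the dowel.

```bash
python3 -m crank '[{"dp":[0.009,-0.083,0.001],"delta_rot":[0,0,0],"fingers":1},{"dp":[0.009,-0.083,0.001],"delta_rot":[0,0,0],"fingers":1},{"dp":[0.009,-0.083,0.001],"delta_rot":[0,0,0],"fingers":1},{"dp":[0.009,-0.083,0.001],"delta_rot":[0,0,0],"fingers":1},{"dp":[0.009,-0.083,0.001],"delta_rot":[0,0,0],"fingers":1},{"dp":[0.009,-0.083,0.001],"delta_rot":[0,0,0],"fingers":1},{"dp":[0.009,-0.083,0.001],"delta_rot":[0,0,0],"fingers":1},{"dp":[0.009,-0.083,0.001],"delta_rot":[0,0,0],"fingers":1},{"dp":[0.009,-0.083,0.001],"delta_rot":[0,0,0],"fingers":1},{"dp":[0.009,-0.083,0.001],"delta_rot":[0,0,0],"fingers":1},{"dp":[0.009,-0.083,0.001],"delta_rot":[0,0,0],"fingers":1},{"dp":[0.009,-0.083,0.001],"delta_rot":[0,0,0],"fingers":1}]'
python3 -m crank '[{"dp":[0,0,0],"delta_rot":[0,0,0],"fingers":1},{"dp":[0,0,0],"delta_rot":[0,0,0],"fingers":1},{"dp":[0,0,0],"delta_rot":[0,0,0],"fingers":1}]'
python3 - <<'E'
from h import *
f=np.load('pics/w1.npz');W=f['W'];z=W[...,2]
m=np.zeros(z.shape,bool);m[20:115,0:125]=1;m&=(z>.049)&(z<.06);print('rest top',m.sum(),rect(W[m][:,:2]),np.percentile(z[m],[5,50,95]))
s=manip.sense();c=manip.camera_model('wrist');p,d=manip.snapshot('wrist');W=cloud(d,c)
np.savez('pics/w2.npz',p=p,W=W);cv2.imwrite('pics/w2.png',p[...,::-1]);print(s['tcp_pos'])
h=cv2.cvtColor(p,cv2.COLOR_RGB2HSV)
m=top(h,W,(0,170,60),(7,255,255),(0,0,512,384),.03,.075)
q=W[m];print('red',m.sum(),rect(q[:,:2]),np.percentile(q[:,2],[5,50,98]))
E
```

```text
t: 2.4
tcp_pos: [0.5001, 0.2602, 0.3303]
tool_rot: [1.0, 0.005, -0.0, 0.0]
force: [0.9, -0.3, -0.6]
finger_gap: 0.995
gripper_force: 0.0
t: 2.65
tcp_pos: [0.4997, 0.2585, 0.33]
tool_rot: [1.0, 0.006, -0.001, 0.001]
force: [0.4, -0.7, -0.4]
finger_gap: 1.0
gripper_force: 0.0
rest top 2001 [ 0.5484 -0.0184  0.0511  0.0853 15.2418] [0.04979747 0.05271285 0.05420748]
[0.49970813 0.25854724 0.33003355]
red 1193 [6.42300e-01 2.74200e-01 3.49000e-02 2.97000e-02 8.66526e+01] [0.05457345 0.06312152 0.06619432]
```

View pics/w2.png

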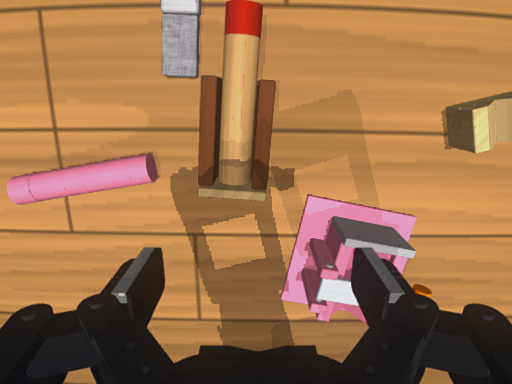

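Wrist view: the dowel's red end is at (243,15) and the cradle cheeks are at (208,130) and (268,130). The brush ferrule is at (180,40), 20 mm high beside the red end.

```bash
python3 - <<'E'
from h import *
f=np.load('pics/w2.npz');p,W=f['p'],f['W'];h=cv2.cvtColor(p,cv2.COLOR_RGB2HSV);z=W[...,2]
m=np.zeros(z.shape,bool);m[0:185,215:265]=1
m&=(z>.054)&(z<.07)&~((h[...,0]<12)&(h[...,2]<130)&(h[...,1]<200))
q=W[m];r=rect(q[:,:2]);print('all',m.sum(),r)
# per-x-slice midline
X=[];Y=[]
for x in np.arange(.585,.655,.005):
    k=q[abs(q[:,0]-x)<.0025]
    if len(k)>30: X.append(x);Y.append((k[:,1].min()+k[:,1].max())/2)
a=np.polyfit(X,Y,1);yaw=np.degrees(np.arctan(a[0]));print('yaw',yaw,'y at .63',np.polyval(a,.63),'max x',q[:,0].max(),np.std(np.polyval(a,X)-Y))
ax=np.array([np.cos(np.radians(yaw)),np.sin(np.radians(yaw))])
red=np.percentile(q[:,0],99.8); e=np.array([red,np.polyval(a,red)]);g=e-ax*.026;print('end',e,'grasp',g,'mid',e-.09*ax)
go(*g,.048,yaw,'grasp')
E
```

```text
all 6034 [5.65900e-01 2.79700e-01 4.07000e-02 1.82900e-01 8.66523e+01]
yaw -5.657640143816171 y at .63 0.27503655622188317 max x 0.6578406824386732 0.0005695229338813448
end [0.65695065 0.27236665] grasp [0.63107731 0.27492983] mid [0.56738907 0.28123921]
yaw now 0.61 tilt [-0.0012 -0.001  -1.    ] d total [ 0.2635 -0.0313  0.4561] rotz 0.0174 rows>= 6.3
```

```bash
python3 -m crank '[{"dp":[0.065,-0.008,0],"delta_rot":[0,0,0],"fingers":1},{"dp":[0.065,-0.008,0],"delta_rot":[0,0,0],"fingers":1},{"dp":[0.065,-0.008,0],"delta_rot":[0,0,0],"fingers":1},{"dp":[0.066,-0.008,0],"delta_rot":[0,0,0.0128],"fingers":1},{"dp":[0,0,0.08],"delta_rot":[0,0,0],"fingers":1},{"dp":[0,0,0.08],"delta_rot":[0,0,0],"fingers":1},{"dp":[0,0,0.08],"delta_rot":[0,0,0],"fingers":1},{"dp":[0,0,0],"delta_rot":[0,0,0],"fingers":1},{"dp":[0,0,0],"delta_rot":[0,0,0],"fingers":1}]'
python3 - <<'E'
from h import *
go(.630,.2752,.047,-4,'grasp')
E
```

```text
t: 3.45
tcp_pos: [0.6289, 0.2751, 0.2081]
tool_rot: [0.999, -0.035, -0.003, 0.001]
force: [0.8, 0.4, 0.8]
finger_gap: 1.001
gripper_force: 0.0
yaw now -4.05 tilt [-0.0068 -0.002  -1.    ] d total [ 0.0035 -0.0009  0.2142] rotz -0.0001 rows>= 2.6
```

```bash
python3 -m crank '[{"dp":[0.001,0,0.06],"delta_rot":[0,0,0],"fingers":1},{"dp":[0.001,0,0.06],"delta_rot":[0,0,0],"fingers":1},{"dp":[0.001,0,0.06],"delta_rot":[0,0,0],"fingers":1},{"dp":[0,0,0.034],"delta_rot":[0,0,0],"fingers":1},{"dp":[0,0,0],"delta_rot":[0,0,0],"fingers":1},{"dp":[0,0,0],"delta_rot":[0,0,0],"fingers":-1},{"dp":[0,0,0],"delta_rot":[0,0,0],"fingers":-1},{"dp":[0,0,0],"delta_rot":[0,0,0],"fingers":-1},{"dp":[0,0,0],"delta_rot":[0,0,0],"fingers":-1},{"dp":[0,0,0],"delta_rot":[0,0,0],"fingers":-1},{"dp":[0,0,0],"delta_rot":[0,0,0],"fingers":-1},{"dp":[0,0,0],"delta_rot":[0,0,0],"fingers":-1}]' 60
python3 -m crank '[{"dp":[0,0,0],"delta_rot":[0,0,0],"fingers":-1},{"dp":[0,0,0],"delta_rot":[0,0,0],"fingers":-1},{"dp":[0,0,0],"delta_rot":[0,0,0],"fingers":-1}]'
```

```text
t: 4.45
tcp_pos: [0.6328, 0.278, 0.1054]
tool_rot: [0.999, -0.034, 0.002, -0.001]
force: [1.0, 0.4, 6.1]
finger_gap: 0.4
gripper_force: 59.1
t: 4.7
tcp_pos: [0.6329, 0.278, 0.1053]
tool_rot: [0.999, -0.034, 0.002, -0.001]
force: [1.6, 0.8, 6.1]
finger_gap: 0.403
gripper_force: 59.2
```

```bash
python3 -m crank '[{"dp":[0,0,-0.02],"delta_rot":[0,0,0],"fingers":-1},{"dp":[0,0,-0.03],"delta_rot":[0,0,0],"fingers":-1},{"dp":[0,0,-0.04],"delta_rot":[0,0,0],"fingers":-1},{"dp":[0,0,-0.05],"delta_rot":[0,0,0],"fingers":-1},{"dp":[0,0,-0.05],"delta_rot":[0,0,0],"fingers":-1},{"dp":[0,0,-0.05],"delta_rot":[0,0,0],"fingers":-1},{"dp":[0,0,-0.03],"delta_rot":[0,0,0],"fingers":-1},{"dp":[0,0,0],"delta_rot":[0,0,0],"fingers":-1},{"dp":[0,0,0],"delta_rot":[0,0,0],"fingers":-1}]' 80
python3 - <<'E'
from h import *
s=manip.sense();print(s['tcp_pos'],s['force'])
c=manip.camera_model('wrist');p,d=manip.snapshot('wrist');W=cloud(d,c);T=R.from_quat(s['tool_rot']).inv().apply(W.reshape(-1,3)-s['tcp_pos']).reshape(W.shape)
np.savez('pics/w3.npz',p=p,W=W,T=T);cv2.imwrite('pics/w3.png',p[...,::-1])
for n in('scene','side'):
    p,d=manip.snapshot(n);W=cloud(d,manip.camera_model(n));h=cv2.cvtColor(p,cv2.COLOR_RGB2HSV)
    m=(W[...,2]>.12)&(W[...,2]<.24)&(abs(W[...,1]-.28)<.035)&(W[...,0]>.4)&(W[...,0]<.62)&(h[...,1]>60)&(h[...,0]>8)&(h[...,0]<25)
    q=W[m];print(n,m.sum(),q.min(0),q.max(0))
    # top crest vs x
    for x in np.arange(.47,.62,.02):
        k=q[abs(q[:,0]-x)<.006]
        if len(k)>5: print(round(x,3),len(k),k[:,2].max().round(4),((k[:,1].min()+k[:,1].max())/2).round(4))
E
```

```text
t: 5.45
tcp_pos: [0.6311, 0.2779, 0.2399]
tool_rot: [0.999, -0.034, 0.001, -0.0]
force: [-0.6, 0.1, -0.7]
finger_gap: 0.398
gripper_force: 80.1
[0.63113204 0.27787549 0.23987061] [-0.63467755  0.07831891 -0.70535447]
scene 104 [0.58625768 0.25132057 0.17774642] [0.61993637 0.29901404 0.22824666]
0.61 55 0.2282 0.2744
side 654 [0.47190298 0.24690762 0.16087111] [0.6199905  0.30618741 0.23948562]
0.47 42 0.1985 0.2814
0.49 51 0.1986 0.2834
0.51 47 0.1984 0.2841
0.53 48 0.201 0.2817
0.55 45 0.1992 0.2823
0.57 49 0.2008 0.2797
0.59 43 0.2001 0.2803
0.61 64 0.2393 0.276
```

View pics/w3.png

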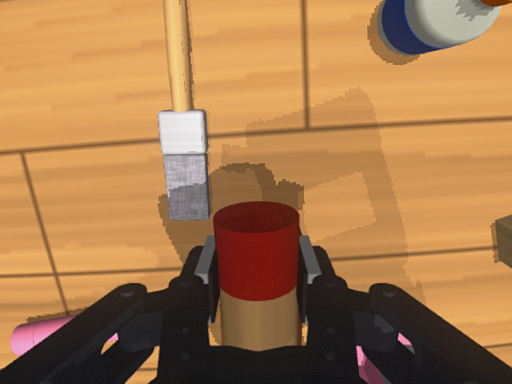

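Dowel held level, with the red end face at (257,215). Next: its offset along the tool's x, and the move to the rest.

```bash
python3 - <<'E'
from h import *
f=np.load('pics/w3.npz');p,T=f['p'],f['T'];h=cv2.cvtColor(p,cv2.COLOR_RGB2HSV)
m=cv2.inRange(h,np.array((0,150,40)),np.array((7,255,255)))>0;m[:190]=0;m[305:]=0;m[:,:205]=0;m[:,308:]=0
q=T[m];print(m.sum(),np.percentile(q,[1,50,99],axis=0).round(4))
k=q[q[:,2]<.045];print('crest ymid',(k[:,1].min()+k[:,1].max())/2,'z',k[:,2].min(),'x',np.percentile(k[:,0],[1,99]))
L=np.percentile(q[:,0],99)-.09
# rest target: mid of dowel over rest centre, yaw 15
rc=np.array([.548,-.018]);yaw=15.;a=np.radians(yaw);g=rc-L*np.array([np.cos(a),np.sin(a)])
print('L',L,'tcp at',g);go(*g,.24,yaw);
E
```

```text
7528 [[-0.0051 -0.0172  0.0406]
 [ 0.0161 -0.0003  0.0449]
 [ 0.0252  0.0164  0.0736]]
crest ymid -0.0008519879548010189 z -0.06903998220387249 x [-0.0052011   0.02487142]
L -0.0648145534911106 tcp at [ 0.61060605 -0.00122476]
yaw now -3.87 tilt [-0.004 -0.001 -1.   ] d total [-0.0014  0.5587 -0.0058] rotz -0.0524 rows>= 6.7
```

```bash
python3 -m crank '[{"dp":[0,0.05,0],"delta_rot":[0,0,0],"fingers":-1},{"dp":[0,0.078,0],"delta_rot":[0,0,0],"fingers":-1},{"dp":[0,0.078,0],"delta_rot":[0,0,0],"fingers":-1},{"dp":[0,0.078,0],"delta_rot":[0,0,0],"fingers":-1},{"dp":[0,0.078,0],"delta_rot":[0,0,0],"fingers":-1},{"dp":[0,0.078,0],"delta_rot":[0,0,0],"fingers":-1},{"dp":[0,0.07,0],"delta_rot":[0,0,0],"fingers":-1},{"dp":[0,0.049,0],"delta_rot":[0,0,-0.0175],"fingers":-1},{"dp":[0,0,0],"delta_rot":[0,0,-0.0175],"fingers":-1},{"dp":[0,0,0],"delta_rot":[0,0,-0.0175],"fingers":-1},{"dp":[0,0,0],"delta_rot":[0,0,0],"fingers":-1},{"dp":[0,0,0],"delta_rot":[0,0,0],"fingers":-1}]'
python3 - <<'E'
from h import *
go(.6106,-.0012,.115,15)
s=manip.sense();c=manip.camera_model('wrist')
p,d=manip.snapshot('side');W=cloud(d,manip.camera_model('side'));z=W[...,2]
np.savez('pics/s4.npz',p=p,W=W)
m=np.zeros(z.shape,bool);m[150:190,238:262]=1;m&=(z>.045)&(z<.06);print('rest',m.sum(),rect(W[m][:,:2]))
E
```

```text
t: 6.6
tcp_pos: [0.6119, -0.0011, 0.2373]
tool_rot: [0.992, 0.129, -0.001, -0.001]
force: [-0.0, -0.6, -1.4]
finger_gap: 0.396
gripper_force: 79.9
yaw now 14.84 tilt [-2.8e-03  7.0e-04 -1.0e+00] d total [-1.800e-03 -1.000e-04  2.445e-01] rotz -0.0004 rows>= 2.9
rest 181 [ 0.5462 -0.0204  0.0484  0.0939 16.052 ]
```

```bash
python3 -m crank '[{"dp":[-0.002,0,0.05],"delta_rot":[0,0,0],"fingers":-1},{"dp":[0,0,0.06],"delta_rot":[0,0,0],"fingers":-1},{"dp":[0,0,0.06],"delta_rot":[0,0,0],"fingers":-1},{"dp":[0,0,0.04],"delta_rot":[0,0,0],"fingers":-1},{"dp":[0,0,0.018],"delta_rot":[0,0,0],"fingers":-1},{"dp":[0,0,0],"delta_rot":[0,0,0],"fingers":-1},{"dp":[0,0,0],"delta_rot":[0,0,0],"fingers":-1},{"dp":[0,0,0],"delta_rot":[0,0,0],"fingers":-1}]'
python3 -m crank '[{"dp":[0,0,0.004],"delta_rot":[0,0,0],"fingers":-1},{"dp":[0,0,0.004],"delta_rot":[0,0,0],"fingers":-1},{"dp":[0,0,0],"delta_rot":[0,0,0],"fingers":-1}]'
python3 -m crank '[{"dp":[0,0,0.003],"delta_rot":[0,0,0],"fingers":-1},{"dp":[0,0,0.003],"delta_rot":[0,0,0],"fingers":-1},{"dp":[0,0,0],"delta_rot":[0,0,0],"fingers":-1}]'
```

```text
t: 7.32
tcp_pos: [0.6126, -0.0013, 0.1259]
tool_rot: [0.991, 0.131, 0.001, 0.0]
force: [0.2, 0.4, -1.1]
finger_gap: 0.396
gripper_force: 80.1
t: 7.57
tcp_pos: [0.6118, -0.0015, 0.1213]
tool_rot: [0.991, 0.131, 0.001, 0.0]
force: [-0.5, -0.7, -1.6]
finger_gap: 0.396
gripper_force: 80.1
t: 7.82
tcp_pos: [0.6114, -0.0014, 0.1174]
tool_rot: [0.991, 0.131, -0.0, -0.0]
force: [-0.2, -0.5, -2.0]
finger_gap: 0.397
gripper_force: 80.1
```

```bash
python3 -m crank '[{"dp":[0,0,0.003],"delta_rot":[0,0,0],"fingers":-1},{"dp":[0,0,0.002],"delta_rot":[0,0,0],"fingers":-1},{"dp":[0,0,0],"delta_rot":[0,0,0],"fingers":-1}]'
python3 -m crank '[{"dp":[0,0,0.002],"delta_rot":[0,0,0],"fingers":-1},{"dp":[0,0,0.002],"delta_rot":[0,0,0],"fingers":-1},{"dp":[0,0,0],"delta_rot":[0,0,0],"fingers":-1}]'
python3 -m crank '[{"dp":[0,0,0.002],"delta_rot":[0,0,0],"fingers":-1},{"dp":[0,0,0],"delta_rot":[0,0,0],"fingers":-1},{"dp":[0,0,0],"delta_rot":[0,0,0],"fingers":-1}]'
```

```text
t: 8.07
tcp_pos: [0.6115, -0.0012, 0.1152]
tool_rot: [0.991, 0.131, -0.0, -0.0]
force: [0.3, 1.3, 1.8]
finger_gap: 0.399
gripper_force: 80.3
t: 8.32
tcp_pos: [0.6116, -0.001, 0.1138]
tool_rot: [0.991, 0.131, 0.0, -0.0]
force: [-1.7, 3.2, 7.0]
finger_gap: 0.391
gripper_force: 80.7
t: 8.57
tcp_pos: [0.6116, -0.0009, 0.1134]
tool_rot: [0.991, 0.131, 0.0, -0.0]
force: [-1.5, 2.5, 8.8]
finger_gap: 0.394
gripper_force: 81.0
```

```bash
python3 -m crank '[{"dp":[0,0,0],"delta_rot":[0,0,0],"fingers":0},{"dp":[0,0,0],"delta_rot":[0,0,0],"fingers":0.4},{"dp":[0,0,0],"delta_rot":[0,0,0],"fingers":1},{"dp":[0,0,0],"delta_rot":[0,0,0],"fingers":1},{"dp":[0,0,0],"delta_rot":[0,0,0],"fingers":1},{"dp":[0,0,-0.05],"delta_rot":[0,0,0],"fingers":1},{"dp":[0,0,-0.08],"delta_rot":[0,0,0],"fingers":1},{"dp":[-0.05,0,-0.06],"delta_rot":[0,0,0],"fingers":1},{"dp":[-0.08,0,0],"delta_rot":[0,0,0],"fingers":1},{"dp":[-0.08,0,0],"delta_rot":[0,0,0],"fingers":1},{"dp":[0,0,0],"delta_rot":[0,0,0],"fingers":1},{"dp":[0,0,0],"delta_rot":[0,0,0],"fingers":1}]'
python3 - <<'E'
from h import *
s=manip.sense();c=manip.camera_model('wrist');p,d=manip.snapshot('wrist');W=cloud(d,c)
np.savez('pics/w5.npz',p=p,W=W);cv2.imwrite('pics/w5.png',p[...,::-1])
E
```

```text
t: 9.57
tcp_pos: [0.5072, -0.0285, 0.207]
tool_rot: [0.992, 0.13, -0.002, -0.001]
force: [0.5, -0.5, 0.1]
finger_gap: 1.002
gripper_force: 0.0
```

View pics/w5.png

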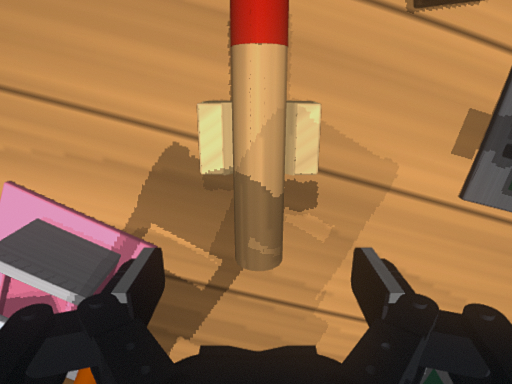

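Wrist view: the dowel sits in the rest's groove, crest along column 260, with the plain end at (258,268). The pink block is off to the left at (80,240).

```bash
python3 - <<'E'
from h import *
f=np.load('pics/w5.npz');p,W=f['p'],f['W'];z=W[...,2]
m=np.zeros(z.shape,bool);m[0:275,222:300]=1;m&=(z>.058)&(z<.08);q=W[m];r=rect(q[:,:2]);print(r,np.percentile(z[m],[50,99]))
vx,vy,x0,y0=cv2.fitLine(q[:,:2].astype(np.float32),cv2.DIST_L2,0,.01,.01).ravel();yaw=np.degrees(np.arctan2(vy,vx));print(yaw)
ax=np.array([vx,vy])*np.sign(vx)
s=q[:,:2]@ax; lo=np.percentile(s,.3); perp=np.array([-ax[1],ax[0]]);t=q[:,:2]@perp; mid=(np.percentile(t,.5)+np.percentile(t,99.5))/2
e=ax*lo+perp*mid; print('plain end',e,'spread',np.percentile(t,[.5,99.5]))
g=e+ax*.027;print('grasp',g);go(*g,.1138,15);go(*(e+ax*.025),.1138,yaw)
pk=(cv2.inRange(cv2.cvtColor(p,cv2.COLOR_RGB2HSV),np.array((140,60,60)),np.array((175,255,255)))>0)&(W[...,0]>0)
print('pink nearest',(W[pk][:,:2]@perp).min()-mid)
E
```

```text
[ 0.5455 -0.0185  0.177   0.0361 14.6548] [0.07019524 0.07340029]
14.907123
plain end [ 0.46126381 -0.04107086] spread [-0.17565422 -0.14104589]
grasp [ 0.4873551  -0.03412503]
yaw now 14.97 tilt [ 7.e-04 -1.e-04 -1.e+00] d total [-0.0464 -0.0016  0.187 ] rotz -0.0001 rows>= 2.3
yaw now 14.97 tilt [ 7.e-04 -1.e-04 -1.e+00] d total [-0.0504 -0.0016  0.187 ] rotz 0.0002 rows>= 2.3
pink nearest 0.0003618581149701372
```

```bash
python3 -m crank '[{"dp":[-0.0465,-0.0016,0],"delta_rot":[0,0,0],"fingers":0.6},{"dp":[0,0,0],"delta_rot":[0,0,0],"fingers":0.6},{"dp":[0,0,0.06],"delta_rot":[0,0,0],"fingers":0.6},{"dp":[0,0,0.06],"delta_rot":[0,0,0],"fingers":0.6},{"dp":[0,0,0.045],"delta_rot":[0,0,0],"fingers":0.6},{"dp":[0,0,0.018],"delta_rot":[0,0,0],"fingers":0.6},{"dp":[0,0,0],"delta_rot":[0,0,0],"fingers":0.6},{"dp":[0,0,0],"delta_rot":[0,0,0],"fingers":0.6}]' 60
python3 - <<'E'
from h import *
s=manip.sense();print(s['tcp_pos'],s['force'],s['finger_gap']);go(.4873,-.0341,.1138,14.8)
E
```

```text
t: 10.28
tcp_pos: [0.4886, -0.0339, 0.1153]
tool_rot: [0.991, 0.131, 0.0, 0.0]
force: [0.4, 0.4, 0.8]
finger_gap: 0.8
gripper_force: 0.0
[ 0.48864878 -0.0339046   0.11534458] [0.42317365 0.44791047 0.79800999] 0.7996909825891838
yaw now 15.05 tilt [ 5.e-04 -1.e-04 -1.e+00] d total [-0.0027 -0.0003  0.0031] rotz 0.0007 rows>= 0.0
```

```bash
python3 -m crank '[{"dp":[-0.002,0,0.002],"delta_rot":[0,0,0],"fingers":-1},{"dp":[0,0,0],"delta_rot":[0,0,0],"fingers":-1},{"dp":[0,0,0],"delta_rot":[0,0,0],"fingers":-1},{"dp":[0,0,0],"delta_rot":[0,0,0],"fingers":-1},{"dp":[0,0,0],"delta_rot":[0,0,0],"fingers":-1},{"dp":[0,0,0],"delta_rot":[0,0,0],"fingers":-1},{"dp":[0,0,0],"delta_rot":[0,0,0],"fingers":-1},{"dp":[0,0,0],"delta_rot":[0,0,0],"fingers":-1}]' 80
python3 - <<'E'
from h import *
f=np.load('pics/w1.npz');p,W=f['p'],f['W'];z=W[...,2];h=cv2.cvtColor(p,cv2.COLOR_RGB2HSV)
g=(cv2.inRange(h,np.array((40,60,20)),np.array((90,255,255)))>0);g[85:]=0
m=g&(z>.061)&(z<.072);q=W[m];print('rims',m.sum(),rect(q[:,:2]),np.median(q[:,2]))
for sgn,nm in((1,'left'),(-1,'right')):
    k=q[(q[:,1]+.278)*sgn>0]; vx,vy,x0,y0=cv2.fitLine(k[:,:2].astype(np.float32),cv2.DIST_HUBER,0,.01,.01).ravel(); print(nm,len(k),'yaw',np.degrees(np.arctan(vy/vx)),'y at .6',y0+(.6-x0)*vy/vx,'y range',np.percentile(k[:,1],[1,99]),'xmin',np.percentile(k[:,0],1))
m=np.zeros(z.shape,bool);m[0:82,225:370]=1;pl=m&(z>.003)&(z<.013)&(h[...,2]<110)&(h[...,1]<70);print('plate',pl.sum(),rect(W[pl][:,:2]),W[pl][:,0].min())
for n in('scene','side'):
    f=np.load(f'pics/{n}.npz');p=f['p'];W=np.load(f'pics/W{n}.npy');z=W[...,2];h=cv2.cvtColor(p,cv2.COLOR_RGB2HSV)
    m=(W[...,0]>.66)&(W[...,0]<.70)&(W[...,1]>-.34)&(W[...,1]<-.22)&(z>.071)&(z<.08);k=W[m];print(n,'stop top',len(k),np.percentile(k,[3,50,97],axis=0).round(4).tolist())
    m=(W[...,0]>.57)&(W[...,0]<.70)&(W[...,1]>-.34)&(W[...,1]<-.235)&(z>.061)&(z<.07)&(h[...,0]>40)&(h[...,0]<90)&(h[...,1]>60);k=W[m]
    for lo,hi in((-.34,-.29),(-.27,-.235)):
        j=k[(k[:,1]>lo)&(k[:,1]<hi)]
        if len(j)>8: print('rim',len(j),np.percentile(j,[3,50,97],axis=0).round(4).tolist(),np.degrees(np.arctan(np.polyfit(j[:,0],j[:,1],1)[0])))
E
```

```text
t: 10.95
tcp_pos: [0.487, -0.0343, 0.1153]
tool_rot: [0.991, 0.131, 0.001, 0.0]
force: [-0.0, 0.1, 6.0]
finger_gap: 0.397
gripper_force: 79.4
rims 1903 [ 0.5859 -0.2886  0.0529  0.0847  1.5672] 0.0648708422901913
left 946 yaw 2.0503705 y at .6 -0.25435436 y range [-0.26335833 -0.24699047] xmin 0.558660220947172
right 957 yaw 1.0668223 y at .6 -0.32188517 y range [-0.33027385 -0.31454692] xmin 0.5611766699941694
plate 3849 [ 0.5833 -0.2838  0.0868  0.1482  1.3551] 0.5388474510674655
scene stop top 113 [[0.6697, -0.3239, 0.0713], [0.6758, -0.2854, 0.0758], [0.68, -0.2452, 0.079]]
rim 149 [[0.5716, -0.3283, 0.0621], [0.6131, -0.3195, 0.0651], [0.6566, -0.3129, 0.0678]] 1.6272842417642222
rim 80 [[0.599, -0.2602, 0.0624], [0.6442, -0.2528, 0.0651], [0.6652, -0.243, 0.0675]] 9.66369497605608
side stop top 35 [[0.6673, -0.3292, 0.0711], [0.6719, -0.2846, 0.0764], [0.6774, -0.2478, 0.0787]]
rim 38 [[0.5744, -0.3313, 0.0612], [0.6028, -0.3217, 0.0654], [0.6632, -0.3112, 0.0689]] 5.589195723946985
rim 28 [[0.5709, -0.2653, 0.0628], [0.6531, -0.2514, 0.0654], [0.6663, -0.2441, 0.0696]] 2.185947829121792
```

```bash
python3 -m crank '[{"dp":[0,0,-0.02],"delta_rot":[0,0,0],"fingers":-1},{"dp":[0,0,-0.03],"delta_rot":[0,0,0],"fingers":-1},{"dp":[0,0,-0.05],"delta_rot":[0,0,0],"fingers":-1},{"dp":[0,0,-0.07],"delta_rot":[0,0,0],"fingers":-1},{"dp":[0,0,-0.07],"delta_rot":[0,0,0],"fingers":-1},{"dp":[0,0,-0.07],"delta_rot":[0,0,0],"fingers":-1},{"dp":[0,0,-0.07],"delta_rot":[0,0,0],"fingers":-1},{"dp":[0,0,-0.04],"delta_rot":[0,0,0],"fingers":-1},{"dp":[0,0,0],"delta_rot":[0,0,0.0187],"fingers":-1},{"dp":[0,0,0],"delta_rot":[0,0,0.0185],"fingers":-1},{"dp":[0,0,0],"delta_rot":[0,0,0],"fingers":-1},{"dp":[0,0,0],"delta_rot":[0,0,0],"fingers":-1}]'
python3 - <<'E'
from h import *
a=np.radians(1.6);g=np.array([.5795,-.2887])-.0714*np.array([np.cos(a),np.sin(a)]);print(g)
go(*g,.32,1.6)
s=manip.sense();c=manip.camera_model('wrist');p,d=manip.snapshot('wrist');W=cloud(d,c)
T=R.from_quat(s['tool_rot']).inv().apply(W.reshape(-1,3)-s['tcp_pos']).reshape(W.shape)
m=(abs(T[...,1])<.025)&(T[...,2]>.03)&(T[...,2]<.1)&(T[...,0]>.02)&(d>0);q=T[m];print(m.sum(),np.percentile(q,[.5,50,99.5],axis=0).round(4))
for x in(.03,.06,.09,.12,.145):
    k=q[abs(q[:,0]-x)<.006]
    if len(k):print(x,k[:,2].min().round(4),np.median(k[:,1]).round(4))
cv2.imwrite('pics/w6.png',p[...,::-1])
E
```

```text
t: 11.95
tcp_pos: [0.4857, -0.0339, 0.3245]
tool_rot: [1.0, 0.016, -0.001, -0.0]
force: [-0.9, -0.4, -2.0]
finger_gap: 0.396
gripper_force: 79.7
[ 0.50812784 -0.29069361]
yaw now 1.81 tilt [-1.4e-03  4.0e-04 -1.0e+00] d total [0.0287 0.5148 0.0088] rotz 0.0006 rows>= 6.2
21531 [[ 2.05e-02 -1.76e-02  4.33e-02]
 [ 6.75e-02  1.00e-04  4.64e-02]
 [ 1.04e-01  1.76e-02  6.01e-02]]
0.03 0.0426 0.0001
0.06 0.0424 0.0001
0.09 0.0427 0.0001
```

View pics/w6.png

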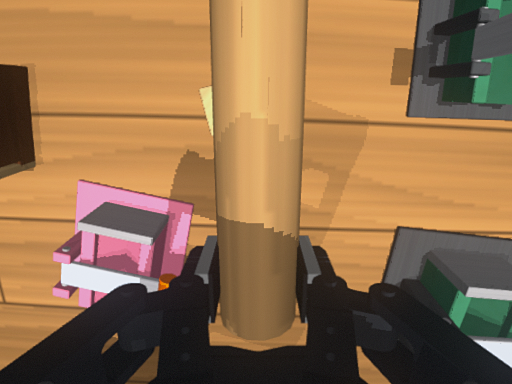

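Dowel held level by the plain end (260,320), running straight up the picture. Moving over the V-block.

```bash
python3 -m crank '[{"dp":[0.004,0.045,0],"delta_rot":[0,0,0],"fingers":-1},{"dp":[0.004,0.075,0],"delta_rot":[0,0,0],"fingers":-1},{"dp":[0.004,0.078,0],"delta_rot":[0,0,0],"fingers":-1},{"dp":[0.004,0.078,0],"delta_rot":[0,0,0],"fingers":-1},{"dp":[0.004,0.078,0],"delta_rot":[0,0,0],"fingers":-1},{"dp":[0.004,0.078,0],"delta_rot":[0,0,0],"fingers":-1},{"dp":[0.003,0.055,0],"delta_rot":[0,0,0],"fingers":-1},{"dp":[0.002,0.028,0],"delta_rot":[0,0,0],"fingers":-1},{"dp":[0,0,0],"delta_rot":[0,0,0],"fingers":-1},{"dp":[0,0,0],"delta_rot":[0,0,0],"fingers":-1},{"dp":[0,0,0],"delta_rot":[0,0,0],"fingers":-1}]'
python3 - <<'E'
from h import *
a=np.radians(1.6);g=np.array([.5795,-.2887])-.0714*np.array([np.cos(a),np.sin(a)])
go(*g,.16,1.6)
E
```

```text
t: 12.92
tcp_pos: [0.5079, -0.2893, 0.324]
tool_rot: [1.0, 0.015, -0.001, -0.001]
force: [0.8, 0.1, -1.9]
finger_gap: 0.388
gripper_force: 79.8
yaw now 1.72 tilt [-0.0018  0.0025 -1.    ] d total [0.001  0.0037 0.3279] rotz 0.0003 rows>= 3.9
```

```bash
python3 -m crank '[{"dp":[0,0.003,0.04],"delta_rot":[0,0,0],"fingers":-1},{"dp":[0,0,0.06],"delta_rot":[0,0,0],"fingers":-1},{"dp":[0,0,0.06],"delta_rot":[0,0,0],"fingers":-1},{"dp":[0,0,0.06],"delta_rot":[0,0,0],"fingers":-1},{"dp":[0,0,0.06],"delta_rot":[0,0,0],"fingers":-1},{"dp":[0,0,0.04],"delta_rot":[0,0,0],"fingers":-1},{"dp":[0,0,0],"delta_rot":[0,0,0],"fingers":-1},{"dp":[0,0,0],"delta_rot":[0,0,0],"fingers":-1},{"dp":[0,0,0],"delta_rot":[0,0,0],"fingers":-1}]'
python3 - <<'E'
from h import *
s=manip.sense();print(s['force'])
M=R.from_quat(s['tool_rot']);o=[]
for n in('scene','side'):
    p,d=manip.snapshot(n);W=cloud(d,manip.camera_model(n));h=cv2.cvtColor(p,cv2.COLOR_RGB2HSV);z=W[...,2]
    m=(cv2.inRange(h,np.array((0,150,50)),np.array((7,255,255)))>0)&(abs(W[...,1]+.288)<.04)&(W[...,0]>.6)&(W[...,0]<.72);q=W[m]
    print(n,'red',m.sum(),np.percentile(q,[2,50,98],axis=0).round(4).tolist())
    m=(z>.071)&(z<.0785)&(W[...,0]>.64)&(W[...,0]<.70)&(W[...,1]>-.34)&(W[...,1]<-.23)&(h[...,1]<60);k=W[m];print(' stop',len(k),np.percentile(k,[3,50,97],axis=0).round(4).tolist())
    b=(80,150,200,260) if n=='scene' else (215,70,335,170)
    o.append(cv2.resize(p[b[1]:b[3],b[0]:b[2],::-1],(480 if n=='scene' else 480,int(480*(b[3]-b[1])/120)))[:, :390])
cv2.imwrite('pics/v7.png',np.hstack([cv2.resize(x,(390,390)) for x in o]))
go(.5081,-.2907,.12,1.6)
E
```

```text
t: 13.67
tcp_pos: [0.5093, -0.2921, 0.166]
tool_rot: [1.0, 0.015, 0.001, 0.001]
force: [-1.1, -0.2, -1.1]
finger_gap: 0.391
gripper_force: 79.9
[-1.06682872 -0.24731861 -1.05979685]
scene red 207 [[0.6323, -0.299, 0.0928], [0.6531, -0.2805, 0.1147], [0.6633, -0.2691, 0.1228]]
 stop 119 [[0.6439, -0.3248, 0.0715], [0.6755, -0.284, 0.0756], [0.6794, -0.2356, 0.0778]]
side red 12 [[0.6515, -0.2808, 0.1031], [0.6555, -0.2745, 0.1146], [0.6592, -0.2698, 0.1233]]
 stop 18 [[0.6677, -0.299, 0.0726], [0.6721, -0.2755, 0.0754], [0.677, -0.2494, 0.0773]]
yaw now 1.69 tilt [ 0.003  -0.0025 -1.    ] d total [-0.0029 -0.0045  0.0933] rotz 0.0002 rows>= 1.1
```

View pics/v7.png

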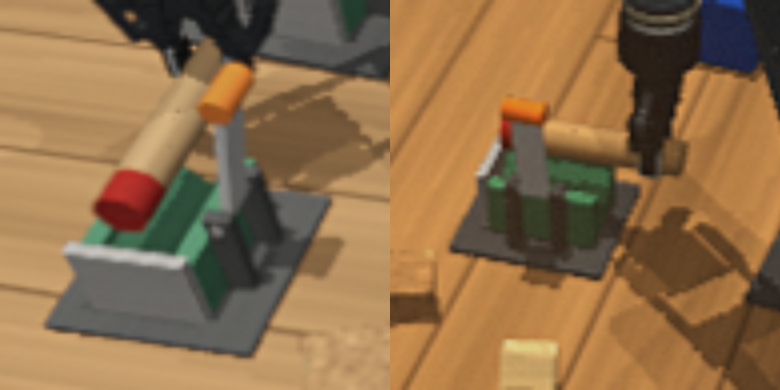

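Scene crop: red end (130,200) hangs over the groove, about 7 mm short of the stop plate (130,270). The strap is upright and clear at (230,150). Lowering gently.

```bash
python3 -m crank '[{"dp":[0,-0.001,0.03],"delta_rot":[0,0,0],"fingers":-1},{"dp":[0,0,0.03],"delta_rot":[0,0,0],"fingers":-1},{"dp":[0,0,0.018],"delta_rot":[0,0,0],"fingers":-1},{"dp":[0,0,0.004],"delta_rot":[0,0,0],"fingers":-1},{"dp":[0,0,0],"delta_rot":[0,0,0],"fingers":-1},{"dp":[0,0,0],"delta_rot":[0,0,0],"fingers":-1}]'
python3 -m crank '[{"dp":[0,0,0.004],"delta_rot":[0,0,0],"fingers":-1},{"dp":[0,0,0.003],"delta_rot":[0,0,0],"fingers":-1},{"dp":[0,0,0],"delta_rot":[0,0,0],"fingers":-1}]'
python3 -m crank '[{"dp":[0,0,0.002],"delta_rot":[0,0,0],"fingers":-1},{"dp":[0,0,0.002],"delta_rot":[0,0,0],"fingers":-1},{"dp":[0,0,0],"delta_rot":[0,0,0],"fingers":-1}]'
```

```text
t: 14.27
tcp_pos: [0.5088, -0.2925, 0.1244]
tool_rot: [1.0, 0.014, 0.001, 0.0]
force: [-0.4, -0.6, -1.9]
finger_gap: 0.388
gripper_force: 79.9
t: 14.52
tcp_pos: [0.5084, -0.2922, 0.1203]
tool_rot: [1.0, 0.014, 0.0, 0.0]
force: [0.3, 0.2, -1.3]
finger_gap: 0.391
gripper_force: 79.9
t: 14.77
tcp_pos: [0.5084, -0.2921, 0.118]
tool_rot: [1.0, 0.014, -0.0, -0.0]
force: [-0.3, 0.1, -1.0]
finger_gap: 0.395
gripper_force: 79.9
```

```bash
python3 -m crank '[{"dp":[0,0,0.002],"delta_rot":[0,0,0],"fingers":-1},{"dp":[0,0,0.001],"delta_rot":[0,0,0],"fingers":-1},{"dp":[0,0,0],"delta_rot":[0,0,0],"fingers":-1}]'
python3 -m crank '[{"dp":[0,0,0.001],"delta_rot":[0,0,0],"fingers":-1},{"dp":[0,0,0.001],"delta_rot":[0,0,0],"fingers":-1},{"dp":[0,0,0],"delta_rot":[0,0,0],"fingers":-1}]'
python3 -m crank '[{"dp":[0,0,0.001],"delta_rot":[0,0,0],"fingers":-1},{"dp":[0,0,0.001],"delta_rot":[0,0,0],"fingers":-1},{"dp":[0,0,0],"delta_rot":[0,0,0],"fingers":-1}]'
```

```text
t: 15.02
tcp_pos: [0.5084, -0.2919, 0.1168]
tool_rot: [1.0, 0.014, 0.0, -0.0]
force: [-0.6, 0.6, 2.4]
finger_gap: 0.394
gripper_force: 80.0
t: 15.27
tcp_pos: [0.5083, -0.2919, 0.116]
tool_rot: [1.0, 0.014, -0.0, -0.0]
force: [-2.3, 2.6, 5.6]
finger_gap: 0.397
gripper_force: 80.5
t: 15.52
tcp_pos: [0.5082, -0.2918, 0.1153]
tool_rot: [1.0, 0.014, -0.0, -0.0]
force: [-2.6, 3.0, 6.6]
finger_gap: 0.394
gripper_force: 80.9
```

```bash
python3 -m crank '[{"dp":[0.002,-0.002,-0.001],"delta_rot":[0,0,0],"fingers":-1},{"dp":[0.003,0,0],"delta_rot":[0,0,0],"fingers":-1},{"dp":[0.003,0,0],"delta_rot":[0,0,0],"fingers":-1},{"dp":[0,0,0],"delta_rot":[0,0,0],"fingers":-1}]'
python3 -m crank '[{"dp":[0.002,0,0],"delta_rot":[0,0,0],"fingers":-1},{"dp":[0.002,0,0],"delta_rot":[0,0,0],"fingers":-1},{"dp":[0,0,0],"delta_rot":[0,0,0],"fingers":-1}]'
```

```text
t: 15.85
tcp_pos: [0.5113, -0.2909, 0.1153]
tool_rot: [1.0, 0.015, -0.001, -0.0]
force: [-6.0, 0.1, 6.0]
finger_gap: 0.395
gripper_force: 80.6
t: 16.1
tcp_pos: [0.5128, -0.2909, 0.1153]
tool_rot: [1.0, 0.015, -0.002, -0.001]
force: [-7.1, 0.0, 7.2]
finger_gap: 0.392
gripper_force: 80.6
```

```bash
python3 -m crank '[{"dp":[0.002,0,0],"delta_rot":[0,0,0],"fingers":-1},{"dp":[0,0,0],"delta_rot":[0,0,0],"fingers":-1},{"dp":[0,0,0],"delta_rot":[0,0,0],"fingers":-1}]'
```

```text
t: 16.35
tcp_pos: [0.5137, -0.2909, 0.1153]
tool_rot: [1.0, 0.014, -0.002, -0.001]
force: [-7.2, 0.9, 6.7]
finger_gap: 0.396
gripper_force: 80.6
```

```bash
python3 -m crank '[{"dp":[0.003,0,0],"delta_rot":[0,0,0],"fingers":-1},{"dp":[0,0,0],"delta_rot":[0,0,0],"fingers":-1},{"dp":[0,0,0],"delta_rot":[0,0,0],"fingers":-1}]'
python3 -m crank '[{"dp":[0.003,0,0],"delta_rot":[0,0,0],"fingers":-1},{"dp":[0,0,0],"delta_rot":[0,0,0],"fingers":-1},{"dp":[0,0,0],"delta_rot":[0,0,0],"fingers":-1}]'
```

```text
t: 16.6
tcp_pos: [0.5151, -0.2909, 0.1154]
tool_rot: [1.0, 0.014, -0.002, -0.001]
force: [-7.9, 0.2, 7.4]
finger_gap: 0.391
gripper_force: 80.7
t: 16.85
tcp_pos: [0.5166, -0.2908, 0.1153]
tool_rot: [1.0, 0.015, -0.002, -0.001]
force: [-7.3, -0.2, 7.4]
finger_gap: 0.397
gripper_force: 80.7
```

```bash
python3 -m crank '[{"dp":[0.002,0,0],"delta_rot":[0,0,0],"fingers":-1},{"dp":[0,0,0],"delta_rot":[0,0,0],"fingers":-1},{"dp":[0,0,0],"delta_rot":[0,0,0],"fingers":-1}]'
```

```text
t: 17.1
tcp_pos: [0.5175, -0.2908, 0.1154]
tool_rot: [1.0, 0.014, -0.002, -0.001]
force: [-7.9, -0.7, 8.6]
finger_gap: 0.39
gripper_force: 80.7
```

```bash
python3 -m crank '[{"dp":[0.003,0,0],"delta_rot":[0,0,0],"fingers":-1},{"dp":[0,0,0],"delta_rot":[0,0,0],"fingers":-1},{"dp":[0,0,0],"delta_rot":[0,0,0],"fingers":-1}]'
python3 -m crank '[{"dp":[0.003,0,0],"delta_rot":[0,0,0],"fingers":-1},{"dp":[0,0,0],"delta_rot":[0,0,0],"fingers":-1},{"dp":[0,0,0],"delta_rot":[0,0,0],"fingers":-1}]'
python3 - <<'E'
from h import *
p,d=manip.snapshot('scene');W=cloud(d,manip.camera_model('scene'));h=cv2.cvtColor(p,cv2.COLOR_RGB2HSV)
m=(cv2.inRange(h,np.array((0,150,50)),np.array((7,255,255)))>0)&(abs(W[...,1]+.288)<.04)&(W[...,0]>.6)&(W[...,0]<.72);q=W[m]
print('red',m.sum(),np.percentile(q,[2,50,98],axis=0).round(4).tolist())
cv2.imwrite('pics/v8.png',cv2.resize(p[160:250,85:185,::-1],None,fx=5,fy=5,interpolation=2))
E
```

```text
t: 17.35
tcp_pos: [0.5179, -0.2908, 0.1153]
tool_rot: [1.0, 0.015, -0.003, -0.001]
force: [-12.0, -1.8, 10.9]
finger_gap: 0.395
gripper_force: 81.0
t: 17.6
tcp_pos: [0.5181, -0.2908, 0.1153]
tool_rot: [1.0, 0.015, -0.005, -0.001]
force: [-14.5, -2.0, 10.7]
finger_gap: 0.394
gripper_force: 81.2
red 96 [[0.6388, -0.2968, 0.058], [0.6496, -0.2798, 0.0712], [0.6639, -0.2683, 0.0758]]
```

View pics/v8.png

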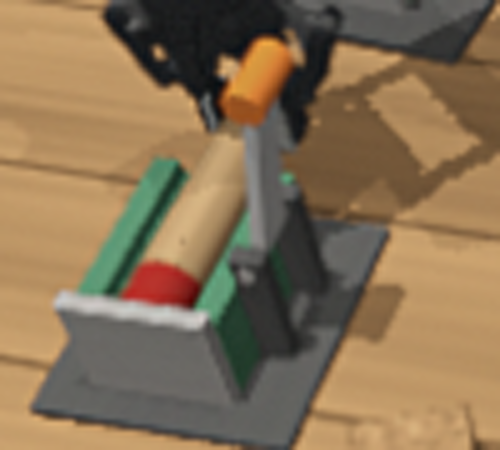

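Scene crop: the dowel lies in the groove with the red end (165,285) up against the stop plate. The force rose to 14 N while the tool stood still, so it is seated. I'll release and retreat upward.

```bash
python3 -m crank '[{"dp":[-0.003,0,0],"delta_rot":[0,0,0],"fingers":-0.1},{"dp":[0,0,0],"delta_rot":[0,0,0],"fingers":0.2},{"dp":[0,0,0],"delta_rot":[0,0,0],"fingers":0.5},{"dp":[0,0,0],"delta_rot":[0,0,0],"fingers":0.6},{"dp":[0,0,0],"delta_rot":[0,0,0],"fingers":0.6},{"dp":[0,0,-0.03],"delta_rot":[0,0,0],"fingers":0.6},{"dp":[0,0,-0.07],"delta_rot":[0,0,0],"fingers":0.6},{"dp":[0,0,-0.08],"delta_rot":[0,0,0],"fingers":0.6},{"dp":[0,0,-0.08],"delta_rot":[0,0,0],"fingers":1},{"dp":[0,0,-0.08],"delta_rot":[0,0,0],"fingers":1},{"dp":[0,0,-0.06],"delta_rot":[0,0,0],"fingers":1},{"dp":[0,0,0],"delta_rot":[0,0,0],"fingers":1}]'
python3 -m crank '[{"dp":[0,0,0],"delta_rot":[0,0,0],"fingers":1},{"dp":[0,0,0],"delta_rot":[0,0,0],"fingers":1}]'
python3 - <<'E'
from h import *
s=manip.sense();print(s['q'].round(3),s['force'])
c=manip.camera_model('wrist');p,d=manip.snapshot('wrist');W=cloud(d,c);h=cv2.cvtColor(p,cv2.COLOR_RGB2HSV);z=W[...,2]
cv2.imwrite('pics/w9.png',p[...,::-1]);np.savez('pics/w9.npz',p=p,W=W)
m=(cv2.inRange(h,np.array((5,170,120)),np.array((18,255,255)))>0)&(z>.15)&(z<.23);q=W[m];print('handle',m.sum(),np.percentile(q,[1,50,99],axis=0).round(4).tolist())
m=(cv2.inRange(h,np.array((0,170,50)),np.array((7,255,255)))>0)&(z>.03)&(z<.09);q=W[m];print('red',m.sum(),np.percentile(q,[1,50,99],axis=0).round(4).tolist())
m=(z>.05)&(z<.079)&(abs(W[...,1]+.29)<.019)&(W[...,0]<.58)&(W[...,0]>.46);q=W[m];print('plain',rect(q[:,:2]),np.percentile(q,[.5,50,99],axis=0).round(4).tolist())
for n in('scene','side'):
    p,d=manip.snapshot(n);W=cloud(d,manip.camera_model(n));h=cv2.cvtColor(p,cv2.COLOR_RGB2HSV);z=W[...,2]
    m=(cv2.inRange(h,np.array((5,170,120)),np.array((18,255,255)))>0)&(z>.15)&(z<.23)&(abs(W[...,1]+.21)<.06)&(W[...,0]>.5);q=W[m];print(n,'handle',m.sum(),np.percentile(q,[2,50,98],axis=0).round(4).tolist())
E
```

```text
t: 18.65
tcp_pos: [0.5239, -0.2926, 0.3228]
tool_rot: [1.0, 0.015, 0.006, 0.005]
force: [0.3, -0.3, 0.6]
finger_gap: 0.997
gripper_force: 0.0
t: 18.82
tcp_pos: [0.5206, -0.2902, 0.3145]
tool_rot: [1.0, 0.014, -0.0, -0.0]
force: [-0.5, -0.7, -0.0]
finger_gap: 1.001
gripper_force: 0.0
[-0.696  0.477  1.495  0.     1.171  0.846] [-0.5240512  -0.72240859 -0.03186985]
handle 1999 [[0.5934, -0.2242, 0.191], [0.6134, -0.2197, 0.1999], [0.6326, -0.2032, 0.2035]]
red 1308 [[0.6403, -0.3039, 0.0624], [0.6548, -0.2874, 0.0708], [0.669, -0.2711, 0.0741]]
plain [ 0.5349 -0.2907  0.0903  0.0361  0.7117] [[0.4905, -0.3078, 0.0566], [0.5374, -0.2899, 0.0699], [0.5791, -0.2726, 0.0732]]
scene handle 137 [[0.5957, -0.2188, 0.1884], [0.6196, -0.2081, 0.2013], [0.6335, -0.2004, 0.205]]
side handle 63 [[0.5908, -0.22, 0.1901], [0.6102, -0.2095, 0.2], [0.6308, -0.2004, 0.2063]]
```

View pics/w9.png

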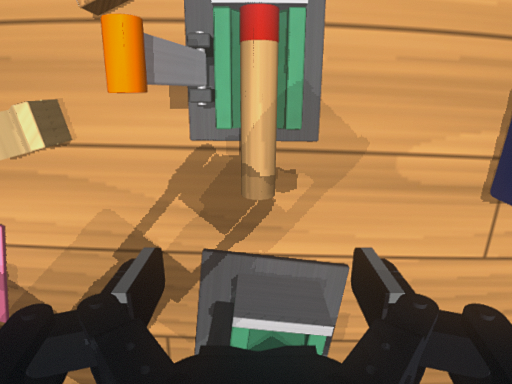

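Wrist view: the dowel is in the groove with its red end (258,20) at the stop. The orange handle is at (124,52), on a strap leaning outward. I'll rotate 90° so I can pinch the handle by its flat ends.

```bash
python3 -m crank '[{"dp":[0,0,0],"delta_rot":[0,0,-0.0195],"fingers":1},{"dp":[0,0,0],"delta_rot":[0,0,-0.0195],"fingers":1},{"dp":[0,0,0],"delta_rot":[0,0,-0.0195],"fingers":1},{"dp":[0,0,0],"delta_rot":[0,0,-0.0195],"fingers":1},{"dp":[0,0,0],"delta_rot":[0,0,-0.0195],"fingers":1},{"dp":[0,0,0],"delta_rot":[0,0,-0.0195],"fingers":1},{"dp":[0,0,0],"delta_rot":[0,0,-0.0195],"fingers":1},{"dp":[0,0,0],"delta_rot":[0,0,-0.0195],"fingers":1},{"dp":[0,0,0],"delta_rot":[0,0,-0.0195],"fingers":1},{"dp":[0,0,0],"delta_rot":[0,0,-0.0195],"fingers":1},{"dp":[0,0,0],"delta_rot":[0,0,-0.0195],"fingers":1},{"dp":[0,0,0],"delta_rot":[0,0,-0.0195],"fingers":1}]'
python3 -m crank '[{"dp":[0,0,0],"delta_rot":[0,0,-0.016],"fingers":1},{"dp":[0,0,0],"delta_rot":[0,0,0],"fingers":1},{"dp":[0,0,0],"delta_rot":[0,0,0],"fingers":1}]'
python3 - <<'E'
from h import *
go(.613,-.2125,.3145,91.6)
E
```

```text
t: 19.97
tcp_pos: [0.5205, -0.2904, 0.3132]
tool_rot: [0.73, 0.683, -0.0, -0.002]
force: [-0.5, -0.5, -0.0]
finger_gap: 0.996
gripper_force: 0.0
t: 20.22
tcp_pos: [0.5206, -0.2905, 0.3137]
tool_rot: [0.698, 0.716, -0.0, -0.001]
force: [0.0, -0.4, -0.5]
finger_gap: 1.0
gripper_force: 0.0
yaw now 91.48 tilt [-0.002   0.0017 -1.    ] d total [ 0.1512  0.1889 -0.0016] rotz -0.0003 rows>= 2.9
```

```bash
python3 -m crank '[{"dp":[0.04,0.05,0],"delta_rot":[0,0,0],"fingers":1},{"dp":[0.05,0.06,0],"delta_rot":[0,0,0],"fingers":1},{"dp":[0.04,0.05,0],"delta_rot":[0,0,0],"fingers":1},{"dp":[0.021,0.029,0],"delta_rot":[0,0,0],"fingers":1},{"dp":[0,0,0],"delta_rot":[0,0,0],"fingers":1},{"dp":[0,0,0],"delta_rot":[0,0,0],"fingers":1},{"dp":[0,0,0.04],"delta_rot":[0,0,0],"fingers":1},{"dp":[0,0,0.05],"delta_rot":[0,0,0],"fingers":1},{"dp":[0,0,0.03],"delta_rot":[0,0,0],"fingers":1},{"dp":[0,0,0],"delta_rot":[0,0,0],"fingers":1},{"dp":[0,0,0],"delta_rot":[0,0,0],"fingers":1}]'
python3 - <<'E'
from h import *
go(.613,-.2125,.2475,91.6);print(manip.sense()['force'])
E
```

```text
t: 21.13
tcp_pos: [0.6119, -0.2134, 0.2542]
tool_rot: [0.698, 0.716, -0.001, -0.001]
force: [-0.3, -0.7, 0.4]
finger_gap: 1.002
gripper_force: 0.0
yaw now 91.51 tilt [-0.0028  0.0011 -1.    ] d total [0.0017 0.0023 0.0133] rotz -0.0003 rows>= 0.2
[-0.30733034 -0.65682226  0.35990553]
```

```bash
python3 -m crank '[{"dp":[0.002,0.002,0.015],"delta_rot":[0,0,0],"fingers":1},{"dp":[0,0,0],"delta_rot":[0,0,0],"fingers":0.3},{"dp":[0,0,0],"delta_rot":[0,0,0],"fingers":0},{"dp":[0,0,0],"delta_rot":[0,0,0],"fingers":-1},{"dp":[0,0,0],"delta_rot":[0,0,0],"fingers":-1},{"dp":[0,0,0],"delta_rot":[0,0,0],"fingers":-1},{"dp":[0,0,0],"delta_rot":[0,0,0],"fingers":-1},{"dp":[0,0,0],"delta_rot":[0,0,0],"fingers":-1},{"dp":[0,0,0],"delta_rot":[0,0,0],"fingers":-1}]' 30
python3 - <<'E'
from h import *
s=manip.sense();t=s['tcp_pos'];print(t,s['force'])
q=1.772;r=.118
for q2 in np.linspace(1.772,0.05,13): print(round(q2,3),'dx(-y)',round(-r*(np.cos(q2)-np.cos(q))/.5,4),'dz(down)',round(-r*(np.sin(q2)-np.sin(q))/.5,4)); q=q2
E
```

```text
t: 21.88
tcp_pos: [0.6135, -0.2114, 0.2485]
tool_rot: [0.697, 0.717, -0.0, -0.0]
force: [-3.9, 1.3, 6.3]
finger_gap: 0.463
gripper_force: 32.0
[ 0.6134587  -0.2114403   0.24853984] [-3.90363657  1.28386366  6.27606291]
1.772 dx(-y) -0.0 dz(down) -0.0
1.628 dx(-y) -0.0336 dz(down) -0.0044
1.485 dx(-y) -0.0338 dz(down) 0.0005
1.342 dx(-y) -0.0334 dz(down) 0.0053
1.198 dx(-y) -0.0323 dz(down) 0.01
1.054 dx(-y) -0.0305 dz(down) 0.0146
0.911 dx(-y) -0.0282 dz(down) 0.0188
0.768 dx(-y) -0.0252 dz(down) 0.0226
0.624 dx(-y) -0.0217 dz(down) 0.026
0.481 dx(-y) -0.0178 dz(down) 0.0288
0.337 dx(-y) -0.0134 dz(down) 0.031
0.194 dx(-y) -0.0089 dz(down) 0.0327
0.05 dx(-y) -0.0041 dz(down) 0.0336
```

```bash
python3 -m crank '[{"dp":[-0.017,0,-0.002],"delta_rot":[0,0,0],"fingers":-1},{"dp":[-0.017,0,-0.002],"delta_rot":[0,0,0],"fingers":-1},{"dp":[-0.017,0,0],"delta_rot":[0,0,0],"fingers":-1},{"dp":[-0.017,0,0.0005],"delta_rot":[0,0,0],"fingers":-1},{"dp":[0,0,0],"delta_rot":[0,0,0],"fingers":-1}]'
python3 -m crank '[{"dp":[-0.017,0,0.002],"delta_rot":[0,0,0],"fingers":-1},{"dp":[-0.0165,0,0.003],"delta_rot":[0,0,0],"fingers":-1},{"dp":[-0.0165,0,0.0045],"delta_rot":[0,0,0],"fingers":-1},{"dp":[-0.016,0,0.0055],"delta_rot":[0,0,0],"fingers":-1},{"dp":[0,0,0],"delta_rot":[0,0,0],"fingers":-1}]'
```

```text
t: 22.3
tcp_pos: [0.6143, -0.2461, 0.2498]
tool_rot: [0.697, 0.717, -0.0, -0.001]
force: [-3.9, 1.6, 6.3]
finger_gap: 0.462
gripper_force: 33.0
t: 22.72
tcp_pos: [0.615, -0.2795, 0.2418]
tool_rot: [0.697, 0.717, -0.001, -0.001]
force: [-5.0, -0.4, 5.3]
finger_gap: 0.466
gripper_force: 33.6
```

```bash
python3 -m crank '[{"dp":[-0.0155,0,0.007],"delta_rot":[0,0,0],"fingers":-1},{"dp":[-0.015,0,0.0076],"delta_rot":[0,0,0],"fingers":-1},{"dp":[-0.0145,0,0.009],"delta_rot":[0,0,0],"fingers":-1},{"dp":[-0.0137,0,0.0098],"delta_rot":[0,0,0],"fingers":-1},{"dp":[-0.013,0,0.011],"delta_rot":[0,0,0],"fingers":-1},{"dp":[-0.0122,0,0.0116],"delta_rot":[0,0,0],"fingers":-1},{"dp":[-0.011,0,0.0126],"delta_rot":[0,0,0],"fingers":-1},{"dp":[-0.0107,0,0.0134],"delta_rot":[0,0,0],"fingers":-1},{"dp":[0,0,0],"delta_rot":[0,0,0],"fingers":-1},{"dp":[0,0,0],"delta_rot":[0,0,0],"fingers":-1}]'
python3 - <<'E'
from h import *
s=manip.sense();print(s['force']);c=s['tcp_pos']-[0,0,.0545]
print('q est',np.arctan2(c[2]-.0775,-.236-c[1]),np.hypot(c[2]-.0775,-.236-c[1]))
E
```

```text
t: 23.55
tcp_pos: [0.6162, -0.3327, 0.2006]
tool_rot: [0.697, 0.717, -0.002, -0.0]
force: [-5.9, -3.2, 3.1]
finger_gap: 0.465
gripper_force: 36.3
[-5.9066003  -3.24804296  3.10043218]
q est 0.6167482740069073 0.11857222619272444
```

```bash
python3 -m crank '[{"dp":[-0.0092,0,0.0142],"delta_rot":[0,0,0],"fingers":-1},{"dp":[-0.0086,0,0.0146],"delta_rot":[0,0,0],"fingers":-1},{"dp":[-0.007,0,0.0153],"delta_rot":[0,0,0],"fingers":-1},{"dp":[-0.0064,0,0.0157],"delta_rot":[0,0,0],"fingers":-1},{"dp":[-0.005,0,0.0162],"delta_rot":[0,0,0],"fingers":-1},{"dp":[-0.0039,0,0.0165],"delta_rot":[0,0,0],"fingers":-1},{"dp":[-0.002,0,0.013],"delta_rot":[0,0,0],"fingers":-1},{"dp":[0,0,0],"delta_rot":[0,0,0],"fingers":-1},{"dp":[0,0,0],"delta_rot":[0,0,0],"fingers":-1}]'
python3 - <<'E'
from h import *
s=manip.sense();print(s['force']);c=s['tcp_pos']-[0,0,.0545]
print('q est',np.arctan2(c[2]-.0775,-.236-c[1]),np.hypot(c[2]-.0775,-.236-c[1]))
E
```

```text
t: 24.3
tcp_pos: [0.6167, -0.3544, 0.1477]
tool_rot: [0.697, 0.717, -0.002, 0.0]
force: [-6.6, -5.4, 1.0]
finger_gap: 0.464
gripper_force: 39.6
[-6.5961523  -5.37330411  1.01815717]
q est 0.131742924262594 0.11942034414929734
```

Q is about 0.13. I'll lower the last bit until contact.

```bash
python3 -m crank '[{"dp":[0,0,0.008],"delta_rot":[0,0,0],"fingers":-1},{"dp":[0,0,0.008],"delta_rot":[0,0,0],"fingers":-1},{"dp":[0,0,0.004],"delta_rot":[0,0,0],"fingers":-1},{"dp":[0,0,0],"delta_rot":[0,0,0],"fingers":-1},{"dp":[0,0,0],"delta_rot":[0,0,0],"fingers":-1}]'
python3 -m crank '[{"dp":[0,0,0.004],"delta_rot":[0,0,0],"fingers":-1},{"dp":[0,0,0.004],"delta_rot":[0,0,0],"fingers":-1},{"dp":[0,0,0],"delta_rot":[0,0,0],"fingers":-1},{"dp":[0,0,0],"delta_rot":[0,0,0],"fingers":-1}]'
```

```text
t: 24.72
tcp_pos: [0.6167, -0.3552, 0.1383]
tool_rot: [0.697, 0.717, -0.002, 0.001]
force: [-6.9, -7.5, 3.0]
finger_gap: 0.464
gripper_force: 40.4
t: 25.05
tcp_pos: [0.6167, -0.3553, 0.1344]
tool_rot: [0.697, 0.717, -0.003, 0.001]
force: [-7.4, -6.9, 2.6]
finger_gap: 0.462
gripper_force: 40.6
```

```bash
python3 -m crank '[{"dp":[0,0,0.004],"delta_rot":[0,0,0],"fingers":-1},{"dp":[0,0,0],"delta_rot":[0,0,0],"fingers":-1},{"dp":[0,0,0],"delta_rot":[0,0,0],"fingers":-1}]'
python3 -m crank '[{"dp":[0,0,0.004],"delta_rot":[0,0,0],"fingers":-1},{"dp":[0,0,0],"delta_rot":[0,0,0],"fingers":-1},{"dp":[0,0,0],"delta_rot":[0,0,0],"fingers":-1}]'
```

```text
t: 25.3
tcp_pos: [0.6167, -0.3553, 0.1324]
tool_rot: [0.697, 0.717, -0.003, 0.001]
force: [-7.4, -7.2, 3.2]
finger_gap: 0.463
gripper_force: 40.7
t: 25.55
tcp_pos: [0.6167, -0.3553, 0.1303]
tool_rot: [0.697, 0.717, -0.003, 0.001]
force: [-7.1, -7.8, 2.5]
finger_gap: 0.467
gripper_force: 40.8
```

```bash
python3 -m crank '[{"dp":[0,0,0.003],"delta_rot":[0,0,0],"fingers":-1},{"dp":[0,0,0],"delta_rot":[0,0,0],"fingers":0.2},{"dp":[0,0,0],"delta_rot":[0,0,0],"fingers":0.6},{"dp":[0,0,0],"delta_rot":[0,0,0],"fingers":1},{"dp":[0,0,0],"delta_rot":[0,0,0],"fingers":1},{"dp":[0,0,-0.03],"delta_rot":[0,0,0],"fingers":1},{"dp":[0,0,-0.07],"delta_rot":[0,0,0],"fingers":1},{"dp":[0,0,-0.08],"delta_rot":[0,0,0],"fingers":1},{"dp":[0,0,-0.08],"delta_rot":[0,0,0],"fingers":1},{"dp":[0,0,-0.08],"delta_rot":[0,0,0],"fingers":1},{"dp":[0,0,-0.04],"delta_rot":[0,0,0],"fingers":1},{"dp":[0,0,0],"delta_rot":[0,0,0],"fingers":1}]'
python3 -m crank '[{"dp":[0,0,0],"delta_rot":[0,0,0],"fingers":1},{"dp":[0,0,0],"delta_rot":[0,0,0],"fingers":1},{"dp":[0,0,0],"delta_rot":[0,0,0],"fingers":1}]'
python3 - <<'E'
from h import *
o=[]
for n,b in(('wrist',(0,0,512,384)),('scene',(80,150,200,260)),('side',(215,80,335,170))):
    c=manip.camera_model(n);p,d=manip.snapshot(n);W=cloud(d,c);h=cv2.cvtColor(p,cv2.COLOR_RGB2HSV);z=W[...,2]
    m=(cv2.inRange(h,np.array((5,190,140)),np.array((16,255,255)))>0)&(z>.05)&(z<.2)&(abs(W[...,1]+.35)<.04)&(abs(W[...,0]-.61)<.05);q=W[m]
    if m.sum(): print(n,'handle',m.sum(),np.percentile(q,[2,50,98],axis=0).round(4).tolist())
    m=(cv2.inRange(h,np.array((0,170,50)),np.array((4,255,255)))>0)&(z>.03)&(z<.09)&(abs(W[...,1]+.288)<.03)&(W[...,0]>.6);q=W[m]
    if m.sum(): print(n,'red',m.sum(),np.percentile(q,[1,50,99],axis=0).round(4).tolist())
    m=(h[...,1]<50)&(h[...,2]>90)&(abs(W[...,0]-.615)<.014)&(z>.07)&(z<.12)
    for y in(-.25,-.288,-.325):
        k=W[m&(abs(W[...,1]-y)<.008)]
        if len(k): print('  strap top at y',y,len(k),np.median(k[:,2]).round(4))
    o.append(cv2.resize(p[b[1]:b[3],b[0]:b[2],::-1],(390,292)))
cv2.imwrite('pics/v10.png',np.vstack([np.hstack(o[:2]),np.hstack([o[2],o[2]*0])]))
E
```

```text
t: 26.55
tcp_pos: [0.6207, -0.3535, 0.328]
tool_rot: [0.697, 0.717, 0.001, 0.008]
force: [1.2, -0.4, 0.2]
finger_gap: 1.002
gripper_force: 0.0
t: 26.8
tcp_pos: [0.6174, -0.3516, 0.3167]
tool_rot: [0.697, 0.717, -0.0, -0.002]
force: [-0.3, -0.6, -1.0]
finger_gap: 0.999
gripper_force: 0.0
wrist handle 653 [[0.597, -0.3633, 0.0816], [0.6132, -0.3524, 0.0855], [0.6348, -0.345, 0.0877]]
wrist red 1098 [[0.6403, -0.3037, 0.0608], [0.6545, -0.2864, 0.0707], [0.6689, -0.2703, 0.0741]]
  strap top at y -0.25 585 0.0806
  strap top at y -0.288 546 0.0804
  strap top at y -0.325 495 0.0803
scene handle 67 [[0.5966, -0.3593, 0.0755], [0.6203, -0.35, 0.086], [0.6367, -0.3444, 0.0886]]
scene red 82 [[0.6414, -0.2971, 0.0566], [0.6512, -0.2816, 0.0708], [0.6633, -0.2688, 0.0748]]
  strap top at y -0.25 49 0.0806
  strap top at y -0.288 49 0.0806
  strap top at y -0.325 41 0.0807
side handle 32 [[0.5969, -0.3589, 0.0794], [0.6139, -0.352, 0.0868], [0.6334, -0.3427, 0.0926]]
side red 39 [[0.6421, -0.2945, 0.06], [0.6559, -0.2796, 0.0721], [0.6697, -0.2687, 0.0795]]
  strap top at y -0.25 16 0.0814
  strap top at y -0.288 19 0.0824
  strap top at y -0.325 13 0.0817
```

View pics/v10.png

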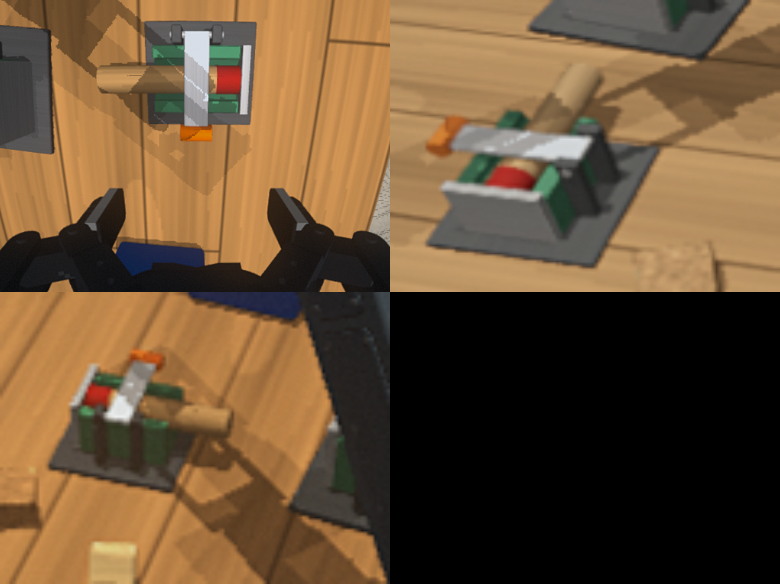

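Strap level, and it lies on the dowel (wrist crop (197,80)). I'll make one numeric check for a gap between the red end and the stop before handing in.

```bash
python3 - <<'E'
from h import *
c=manip.camera_model('wrist');p,d=manip.snapshot('wrist');W=cloud(d,c)
r=int(80*384/292)
for u in range(304,334,1): print(u,p[r,u],W[r,u].round(4))
E
```

```text
304 [196  41  30] [ 0.6584 -0.2873  0.0737]
305 [196  43  33] [ 0.6596 -0.2873  0.0721]
306 [198  46  35] [ 0.6604 -0.2872  0.073 ]
307 [198  45  35] [ 0.6615 -0.2872  0.072 ]
308 [196  44  32] [ 0.6622 -0.2871  0.0731]
309 [197  44  31] [ 0.663  -0.2871  0.074 ]
310 [195  40  31] [ 0.6641 -0.2871  0.0734]
311 [197  44  33] [ 0.6652 -0.2871  0.072 ]
312 [197  45  34] [ 0.6661 -0.287   0.0726]
313 [196  41  30] [ 0.6667 -0.2869  0.0744]
314 [198  40  28] [ 0.668  -0.287   0.0723]
315 [182  48  40] [ 0.669  -0.287   0.0722]
316 [151 111 109] [ 0.6698 -0.2869  0.0729]
317 [186 189 191] [ 0.6704 -0.2868  0.0746]
318 [216 217 219] [ 0.6712 -0.2867  0.0758]
319 [213 210 211] [ 0.6722 -0.2867  0.0753]
320 [210 206 208] [ 0.6733 -0.2867  0.0745]
321 [210 205 206] [ 0.674  -0.2866  0.0758]
322 [211 206 207] [ 0.6752 -0.2867  0.0743]
323 [209 205 205] [ 0.6759 -0.2866  0.0757]
324 [202 198 199] [ 0.6766 -0.2865  0.0765]
325 [204 201 202] [ 0.6776 -0.2865  0.0761]
326 [176 173 174] [ 0.6789 -0.2865  0.0745]
327 [113 112 110] [ 0.6937 -0.2885  0.0074]
328 [91 87 87] [ 0.6949 -0.2885  0.0074]
329 [90 87 86] [ 0.6961 -0.2884  0.0069]
330 [90 87 88] [ 0.6969 -0.2884  0.0084]
331 [103  89  79] [ 0.6984 -0.2884  0.0068]
332 [176 127  79] [ 7.012e-01 -2.885e-01 -7.000e-04]
333 [201 143  82] [ 0.7026 -0.2885 -0.0018]
```

No gap: red passes straight to steel within one pixel.

```bash
python3 -c "
from station import manip
print(manip.sign_off())"
```

```text
the job is handed in; nothing more can be done
None
```

I handed the job in at about 27 s: the dowel lies in the green V-block with its red end against the stop, the clamp strap lies level on it, and the glue bottle, sanding block and brush were left alone; the sign-off gave no verdict.

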